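# Set the bearing nut on a kart wheel hub

## Robot

A 7-joint arm with a two-finger parallel gripper is mounted at the origin on the work surface. World frame = base frame: x ahead of the robot, y to its left, z up, the work surface at z = 0. Lengths are in m, angles in degrees, forces in N, time in s.
With the tool pointing down it reaches from about 0.425 to 0.875 m from the base axis. Payload 4.7 kg.
Tool frame: the origin (TCP) lies at the very end of the fingers, on their centre line; the grasp point (between the pads) lies 19 mm behind it; z points along the fingers, y is the line along which they close (so a half turn about z gives the same grasp; the last joint's range is limited). The gripper opens to 87 mm and grips with 3 to 60 N. Pads are 19 mm wide; open, the fingers measure 117 mm over their backs; the gripper's body (75 mm by 190 mm) begins 51 mm behind the grasp point.
Start: joints at [-65.369, 18.392, -4.016, 83.108, 1.295, 78.541, -3.26], TCP at [0.263, 0.595, 0.223] pointing down, gripper open.
Joint ranges: [-163.93, 163.93], [-17.29, 119.83], [-79.2, 71.16], [3.27, 140.29], [-89.18, 269.18], [5.43, 117.66], [-154.24, 154.24]. Speed limits (degrees/s): [147.25, 147.25, 180, 180, 180, 180, 180].

## Interface

Orientations are given as [roll, pitch, yaw] about the fixed x, y, z axes, in that order (R = Rz(yaw) Ry(pitch) Rx(roll)).
In Python, from cell import telemetry, cams, env gives the robot as it stands.
- The arm moves only by the tool arm_command, never from a script. Its argument "series" is text: rows parted by semicolons, each of 5 numbers parted by spaces: the shift along the tool's x, y, z in mm, then the turn about the tool's z in rad, then the closure in counts, from 0 (fully open) to 255 (shut). A call has 1 to 20 rows; each row shifts and turns the commanded pose from where the row before left it, along the tool's axes as they then stand; what a row does not reach is not made up. A row lasts 1/12 s, in which the tool goes at most 41.7 mm and 7.16 degrees, less where a joint would pass 70% of its speed; a pose out of reach is approached as far as the arm can. A call is refused whole if a number of a shift passes 41.7 or a number of a turn 0.125, either way. A call with a gripper value outside its range is refused whole. The fingers move at their own pace and stop on an object; "squeeze" is the grip in N (left out, the last holds). Time passes only in rows, so rows that do not move let the fingers close. It gives the time, the measured TCP pose, the force, the opening and the grip force at its end, in the units of the state.
- telemetry.get_obs(): the state, without advancing time (a new reading comes with each control period).
- cams.read_camera(name): name is "scene" or "top" or "wrist"; returns the picture (400x640x3 uint8, blue, green, red); there is no depth.
- cams.calibration(name): a dict with "K" (3x3 intrinsics, pixels), "origin" and "rotation" of the camera in the world; the wrist camera has in their place "hand_eye" (4x4, takes a point from camera to tool coordinates, whose origin is the TCP and whose axes are the flange's). Camera axes: x right, y down, z forward; pixel columns grow to the right and rows downward; lengths in m; the calibration is good to about 2 mm. A picture is of the moment at which its call begins: read the wrist's pose just before it. calibration takes no time and is no camera call.
- env.sign_off(): hands the job in; it is judged then, once.
The state is a dict: "time_s": time; "qpos": joint angles; "joint_velocities": joint speeds; "effort": joint torques, N m; "tool_pos": TCP position; "tool_rot": TCP orientation; "force": force on the tool from outside, world axes, zero at the start; "wrist_torque": the same for the moment, N m; "grip_width": finger opening in m; "grasp_force": force on a finger pad.
Only numpy, scipy, OpenCV 4.12 (cv2) and the standard library are available. Lean on these libraries where they do the work, as an engineer would, in place of code of your own. Each camera call takes 0.05 s, during which the arm holds its last target. There are 200 camera calls.

## Task

Two kart hubs stand on the bench; set the bearing play of the one with the blue knurled nut, and leave the black nut, which is already set, as it is, and the tools and things lying about where they are. Screw the blue nut down (clockwise from above, regripping as needed) until it bottoms out, then back it off a quarter turn. Finish with the nut still gripped between the fingers, held still at that setting so that it can be pinned: do not let go.

Things in the scene. Friction and masses are not known exactly. Their poses are not given: they have to be found in the camera images.
- blue_nut (a joint): how far the blue nut is unscrewed, rad: 0 = bottomed on the hub's nose (hard stop), positive = turned anticlockwise seen from above (right-hand thread, rises 4 mm per full turn). Its thread drags with about 0.12 N m and it stays where it is left. At 0 the white stripe on the nut lies over the hub's yellow mark. It starts 2.4 to 5.4 rad up.
- blue_nut_center (a point): centre of the blue knurled nut, on its axis, half-way up (12 above its underside). Nut 46 across and 24 high, axis vertical, with a white paint stripe along its own +x, on its top and down its side; the threaded axle end, 17 across, shows up to 26 above this centre when the nut is bottomed. It can be gripped across any diameter from above; it cannot leave its thread.
- hub_blue: the hub that carries the blue nut. Round steel base 130 across (fixed), aluminium flange 100 across with its top 45 above the table and three studs up to 68, then a nose 40 across rising to 95. Origin: on the axis at the table, z up. A yellow paint mark lies on the flange along the hub's +x.
- black_nut (a joint): how far the black nut is unscrewed, rad: 0 = bottomed on the hub's nose (hard stop), positive = turned anticlockwise seen from above (right-hand thread, rises 4 mm per full turn). Its thread drags with about 0.12 N m and it stays where it is left. At 0 the white stripe on the nut lies over the hub's yellow mark. It starts already set, near a quarter turn; leave it.
- black_nut_center (a point): centre of the black knurled nut, on its axis, half-way up (12 above its underside). Nut 46 across and 24 high, axis vertical, with a white paint stripe along its own +x, on its top and down its side; the threaded axle end, 17 across, shows up to 26 above this centre when the nut is bottomed. It can be gripped across any diameter from above; it cannot leave its thread.
- hub_black: the hub that carries the black nut. Round steel base 130 across (fixed), aluminium flange 100 across with its top 45 above the table and three studs up to 68, then a nose 40 across rising to 95. Origin: on the axis at the table, z up. A yellow paint mark lies on the flange along the hub's +x.
- spanner_a: steel spanner, 170 long, lying along its x; bystander. Origin: under its middle.
- spanner_b: steel spanner, 150 long, lying along its x; bystander. Origin: under its middle.
- screwdriver: screwdriver with a green handle, 190 long, lying along its x; bystander. Origin: under its middle.
- tape_roll: roll of black tape, 76 across, 25 high, lying flat; bystander. Origin: centre of its underside.
- socket: long steel socket, 30 across, 50 high, standing; bystander. Origin: centre of its underside.
- grease_tin: grease tin with a yellow label, 70 across, 80 high, standing; bystander. Origin: centre of its underside.
- water: clear water bottle with a blue cap, 64 across, 200 high, standing; bystander. Origin: centre of its underside.
Things that resemble listed ones, but are neither listed nor needed, are in the scene too. What is shaped like the hub_black but orange or purple is not meant. Leave any green look-alike of the hub_blue alone.

How it is judged:
By the outcome, as a careful person would: the job done as asked, in the order asked, and still so for the second after the job is handed in, while the arm keeps its last pose, push and grip.
It also fails if it takes over 58 s, if anything falls off the work surface, if the arm or the gripper's body presses on something with over 40 N, if the wrist force passes 120 N, or if a joint passes its speed limit or range.

## Working session

There is one attempt and no reset: what is moved stays moved. The work goes in short steps, Python scripts to look and compute and a tool call to move; the robot and the scene stay as the last step left them, time stands still between calls to the robot, and variables do not carry over. Pictures are saved under pics/ and viewed, at most 11 in all, crops included, and the job is handed in when it is done.

Besides the shell and the picture viewer there is one more tool, called after ">>>" as a command line: name --argument value ..., lists and objects as JSON in quotes. arm_command: Moves the arm, as the interface text tells. Its arguments: {"type":"object","properties":{"series":{"type":"string"},"squeeze":{"type":"number"}},"required":["series"]}

```bash
mkdir -p pics
python3 - <<'E'
from cell import telemetry,cams,env
import cv2,json
for n in("scene","top"):
    cv2.imwrite(f"pics/{n}0.png",cams.read_camera(n)); c=cams.calibration(n); print(n,c)
print(cams.calibration("wrist"));print(telemetry.get_obs())
E
```

```text
scene {'K': array([[452.94253973,   0.        , 324.97034292],
       [  0.        , 452.94253973, 208.90338224],
       [  0.        ,   0.        ,   1.        ]]), 'origin': array([ 1.06224221, -0.56627302,  1.17973095]), 'rotation': array([-143.79432867,    0.88134455,   39.80536273])}
top {'K': array([[362.60282766,   0.        , 323.88030241],
       [  0.        , 362.60282766, 203.68255882],
       [  0.        ,   0.        ,   1.        ]]), 'origin': array([0.3887447 , 0.01691367, 1.21970841]), 'rotation': array([-171.71005896,    1.21107781,  -91.7075505 ])}
{'K': array([[290.21157665,   0.        , 325.28921499],
       [  0.        , 290.21157665, 199.62036982],
       [  0.        ,   0.        ,   1.        ]]), 'hand_eye': array([[-1.76859619e-04, -9.54506320e-01, -2.98190634e-01,
         8.16734333e-02],
       [ 9.99999980e-01, -1.41788611e-04, -1.39244783e-04,
        -1.42452857e-04],
       [ 9.06299900e-05, -2.98190652e-01,  9.54506326e-01,
        -1.61812870e-01],
       [ 0.00000000e+00,  0.00000000e+00,  0.00000000e+00,
         1.00000000e+00]])}
{'time_s': 0.1, 'qpos': array([-65.36712741,  18.43813045,  -4.01618295,  83.17010579,
         1.29468158,  78.53991243,  -3.26103699]), 'joint_velocities': array([ 0.00582044, -0.10103025, -0.00351856, -0.08310884,  0.07437104,
       -0.05405143,  0.00830898]), 'effort': array([-2.07384928e-04, -4.92572308e+01, -4.05527288e-01, -3.13397706e+01,
       -6.41373731e-02,  3.95289296e-02,  5.98193606e-05]), 'tool_pos': array([0.26239532, 0.59412693, 0.22151414]), 'tool_rot': array([-1.79897071e+02,  4.96008476e-03,  1.56176293e+02]), 'force': array([ 0.76771852, -0.40509436, -0.17902441]), 'wrist_torque': array([0.03947325, 0.0307039 , 0.03966575]), 'grasp_force': 0.0, 'grip_width': 0.0871624401184309}
```

View pics/top0.png

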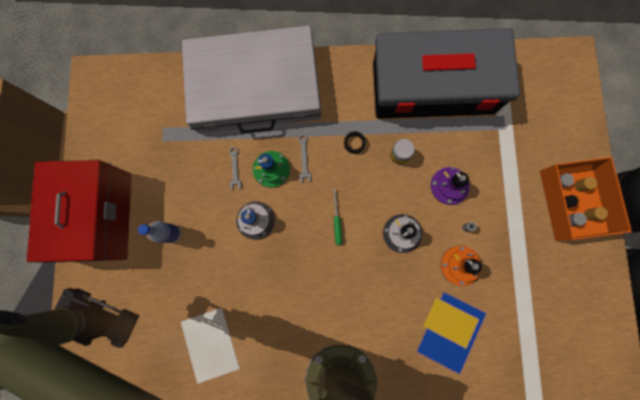

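View pics/scene0.png

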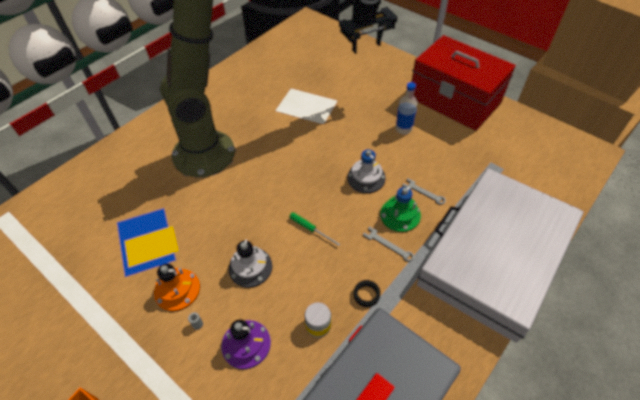

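Top view candidates for the blue nut: the grey hub at (250,215) and the green look-alike at (265,160). The black-nut hubs are grey (403,232), purple (452,184) and orange (464,265). I choose the grey hub at (250,215), which is at (368,160) in the scene view, and will check it in one close crop.

```bash
cat > h.py <<'E'
from cell import telemetry,cams,env
import cv2,numpy as np
from scipy.spatial.transform import Rotation as R
def pose():
    o=telemetry.get_obs(); return np.array(o['tool_pos']),R.from_euler('xyz',o['tool_rot'],degrees=True).as_matrix()
def cam(n):
    c=cams.calibration(n)
    if n=='wrist':
        p,r=pose(); H=c['hand_eye']; return c['K'],p+r@H[:3,3],r@H[:3,:3]
    return c['K'],c['origin'],R.from_euler('xyz',c['rotation'],degrees=True).as_matrix()
def ray(C,uv):
    K,o,r=C; return o,r@np.linalg.inv(K)@np.array([*uv,1.])
def atz(C,uv,z):
    o,d=ray(C,uv); return o+d*(z-o[2])/d[2]
def proj(C,P):
    K,o,r=C; q=(np.atleast_2d(P)-o)@r@K.T; return q[:,:2]/q[:,2:]
E
python3 - <<'E'
from h import *
t=cv2.imread('pics/top0.png')[185:255,215:295]; s=cv2.imread('pics/scene0.png')[135:205,328:408]
cv2.imwrite('pics/crop.png',np.hstack([cv2.resize(a,None,fx=5,fy=5,interpolation=cv2.INTER_CUBIC) for a in (t,s)]))
C=cam('top');
for z in(.1,.11):print(atz(C,(250,215),z),atz(cam('scene'),(368,160),z))
print(atz(C,(265,160),.1))
E
```

```text
[0.52446748 0.26725931 0.1       ] [0.52603588 0.26647379 0.1       ]
[0.52325535 0.2650235  0.11      ] [0.53100199 0.25876125 0.11      ]
[0.69941561 0.21918748 0.1       ]
```

View pics/crop.png

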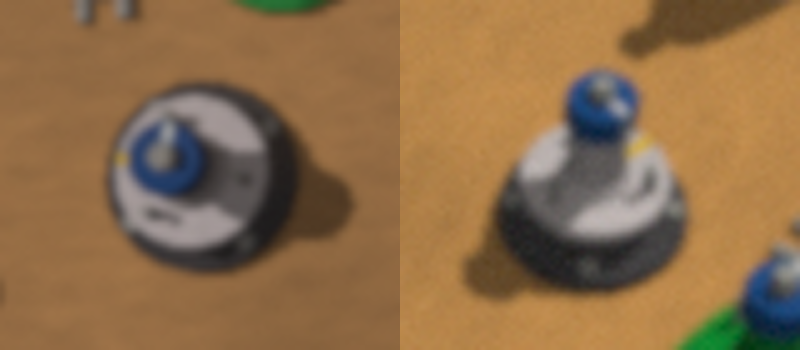

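The crop shows a blue nut on a grey hub with an aluminium flange, so the choice holds. In the top view the nut is at about (248,216), the yellow mark at (239,217) and the stripe at (249,211). That puts the stripe about -90° from the mark, so the nut is roughly 4.7 rad up.

Run:
```python
from h import *
C=cam('top');T=atz(C,(248.2,216.6),.121);print(T,atz(C,(255.6,220.6),.02),atz(cam('scene'),(328+121,135+20.6),.121))
print(atz(cam('scene'),(448-80,155.8),.121),atz(C,(160,232),.2))
p,r=pose();d=T-p;d[2]=.26-p[2];print(r.T@d*1000)
```

```text
[0.51717165 0.26809685 0.121     ] [0.51476281 0.2663995  0.02      ] [0.72340943 0.42568554 0.121     ]
[0.525799   0.26464044 0.121     ] [0.47205584 0.50133896 0.2       ]
[-364.76215264 -195.40843866  -38.10330743]
```

>>> arm_command --series "0 0 -38 0 0;-28 -15 0 0 0;-28 -15 0 0 0;-28 -15 0 0 0;-28 -15 0 0 0;-28 -15 0 0 0;-28 -15 0 0 0;-28 -15 0 0 0;-28 -15 0 0 0;-28 -15 0 0 0;-28 -15 0 0 0;-28 -15 0 0 0;-28 -15 0 0 0;-28 -15 0 0 0;0 0 0 0 0;0 0 0 0 0" --squeeze 20

```text
time_s: 1.43
tool_pos: [0.5179, 0.2667, 0.2601]
tool_rot: [-179.9, -0.0, 155.9]
force: [0.0, 0.4, -0.4]
grip_width: 0.0874
grasp_force: 0.0
```

Run:
```python
from h import *
C=cam('wrist');cv2.imwrite('pics/w1.png',cams.read_camera('wrist'))
o=telemetry.get_obs();print(o['time_s'],o['qpos'],o['tool_pos'],o['tool_rot'])
print(proj(C,[[.518,.267,.121],[.518,.267,.133],[.518,.267,.045]]))
```

```text
1.4833 [-39.73914933   9.18132021  10.94879678  90.27774778  -1.79706978
  80.75937993  37.46051904] [0.51666153 0.26892048 0.26010437] [-1.79982894e+02 -5.95360366e-02  1.56097621e+02]
[[325.88853769 188.59513134]
 [325.89886666 191.6342983 ]
 [325.83742567 173.55608381]]
```

View pics/w1.png

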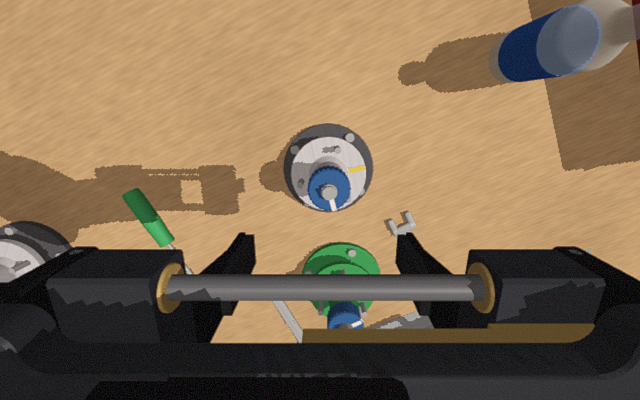

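The wrist view shows the grey blue-nut hub with its nut at about (330,188), the stripe pointing down to (334,207) and the yellow mark at (356,169). The green look-alike sits below it, towards the gripper.

```bash
cat >> h.py <<'E'
def look(name=None,win=(230,430,110,235),cen=None):
    C=cam('wrist');im=cams.read_camera('wrist')
    if name: cv2.imwrite(name,im)
    u0,u1,v0,v1=win; s=im[v0:v1,u0:u1]; h=cv2.cvtColor(s,cv2.COLOR_BGR2HSV)
    b=cv2.inRange(h,(100,120,40),(125,255,255)); y=cv2.inRange(h,(20,110,120),(35,255,255))
    return C,im,b,y,np.array([u0,v0])
E
python3 - <<'E'
from h import *
im=cv2.imread('pics/w1.png');u0,v0=285,125
s=im[v0:215,u0:375];h=cv2.cvtColor(s,cv2.COLOR_BGR2HSV)
b=cv2.inRange(h,(100,120,40),(125,255,255)); y=cv2.inRange(h,(22,130,130),(32,255,255))
print((y>0).sum(),np.argwhere(y>0).mean(0)[::-1]+[u0,v0])
c=max(cv2.findContours(b,0,2)[0],key=cv2.contourArea);hu=cv2.convexHull(c);print(cv2.boundingRect(c),(u0,v0))
C=cam('wrist')
Y=atz(C,np.argwhere(y>0).mean(0)[::-1]+[u0,v0],.045);print('yellow',Y)
# fit nut centre: silhouette hull of cylinder vs hull
from scipy.optimize import minimize
a=np.linspace(0,2*np.pi,90)
def mask(x):
    P=np.array([[x[0]+.023*np.cos(t),x[1]+.023*np.sin(t),z] for z in(.098,.122) for t in a])
    q=(proj(C,P)-[u0,v0])*16
    m=np.zeros(b.shape,np.uint8);cv2.fillConvexPoly(m,cv2.convexHull(q.astype(np.int32)),255,shift=4);return m
bm=np.zeros_like(b);cv2.fillConvexPoly(bm,hu,255)
f=lambda x:(mask(x)!=bm).sum()
X=minimize(f,[.518,.267],method='Nelder-Mead',options=dict(initial_simplex=[[.518,.267],[.525,.267],[.518,.274]])).x
print(X,f(X),(bm>0).sum());print('yel ang',np.degrees(np.arctan2(*(Y[:2]-X)[::-1])),np.linalg.norm(Y[:2]-X))
for uv in[(334,205),(333,203)]:
    S=atz(C,uv,.122);print('stripe',np.degrees(np.arctan2(*(S[:2]-X)[::-1])),np.linalg.norm(S[:2]-X))
big=cv2.resize(s,None,fx=6,fy=6,interpolation=cv2.INTER_CUBIC);cv2.imwrite('pics/w1c.png',big)
E
```

```text
69 [356.27536232 168.8115942 ]
(23, 41, 42, 45) (285, 125)
yellow [0.52701363 0.30869125 0.045     ]
[0.51880991 0.27131984] 144 1460
yel ang 77.61889429076885 0.038261254591214156
stripe -3.9039080404759856 0.01811035530407677
stripe -4.848712225789532 0.015582797412600173
```

View pics/w1c.png

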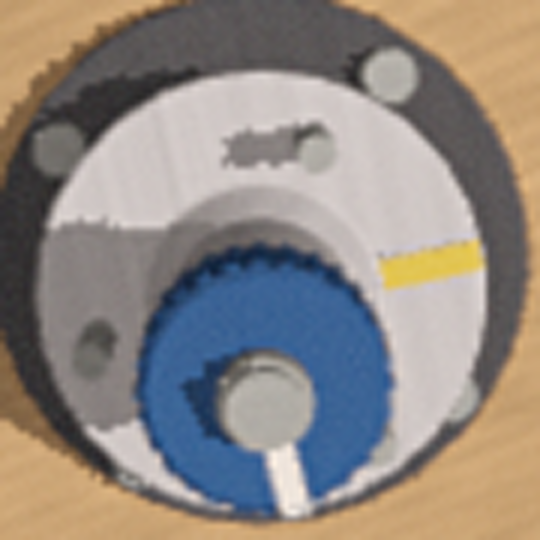

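>>> arm_command --series "-1 3 0 0 0;0 0 0 -0.122 0;0 0 0 -0.122 0;0 0 0 -0.122 0;0 0 0 -0.122 0;0 0 0 -0.122 0;0 0 0 -0.122 0;0 0 0 -0.122 0;0 0 0 -0.122 0;0 0 0 -0.122 0;0 0 0 -0.122 0;0 0 0 -0.122 0;0 0 0 -0.122 0;0 0 0 -0.122 0;0 0 0 -0.122 0;0 0 0 -0.122 0;0 0 0 -0.122 0;0 0 60 0 0;0 0 0 0 0;0 0 0 0 0"

```text
out of range: a shift must lie within [-41.7, 41.7]
```

>>> arm_command --series "-1 3 0 0 0;0 0 0 -0.122 0;0 0 0 -0.122 0;0 0 0 -0.122 0;0 0 0 -0.122 0;0 0 0 -0.122 0;0 0 0 -0.122 0;0 0 0 -0.122 0;0 0 0 -0.122 0;0 0 0 -0.122 0;0 0 0 -0.122 0;0 0 0 -0.122 0;0 0 0 -0.122 0;0 0 0 -0.122 0;0 0 0 -0.122 0;0 0 0 -0.122 0;0 0 0 -0.122 0;0 0 30 0 0;0 0 20 0 0;0 0 0 0 0"

```text
time_s: 3.15
tool_pos: [0.5154, 0.2722, 0.2059]
tool_rot: [179.6, -0.2, -91.8]
force: [-0.8, -1.0, -0.7]
grip_width: 0.0869
grasp_force: 0.0
```

```bash
cat >> h.py <<'E'
from scipy.optimize import minimize
def nutfit(C,im,zc,g,rad=60):
    """silhouette fit of the blue nut; g = start xy"""
    q=proj(C,[*g,zc])[0].astype(int);u0,v0=q-rad
    b=cv2.inRange(cv2.cvtColor(im[v0:v0+2*rad,u0:u0+2*rad],cv2.COLOR_BGR2HSV),(100,120,40),(125,255,255))
    hu=cv2.convexHull(max(cv2.findContours(b,0,2)[0],key=cv2.contourArea))
    bm=np.zeros_like(b);cv2.fillConvexPoly(bm,hu,255);a=np.linspace(0,2*np.pi,90)
    def mask(x):
        P=np.array([[x[0]+.023*np.cos(t),x[1]+.023*np.sin(t),z] for z in(zc-.012,zc+.012) for t in a])
        m=np.zeros(b.shape,np.uint8);cv2.fillConvexPoly(m,cv2.convexHull(((proj(C,P)-[u0,v0])*16).astype(np.int32)),255,shift=4);return m
    f=lambda x:(mask(x)!=bm).sum()
    X=minimize(f,g,method='Nelder-Mead',options=dict(initial_simplex=[g,[g[0]+.006,g[1]],[g[0],g[1]+.006]])).x
    return X,f(X)/(bm>0).sum()
E
python3 - <<'E'
from h import *
Xs=[]
for i in range(3):
    p,r=pose();C=cam('wrist');im=cams.read_camera('wrist')
    X,e=nutfit(C,im,.110,[.519,.270]);print(p,X,e,r.T@np.array([*(X-p[:2]),0])*1000)
cv2.imwrite('pics/w2.png',im);o=telemetry.get_obs();print(o['qpos'],o['tool_rot'],o['wrist_torque'])
q=proj(C,[*X,.11])[0].astype(int);cv2.imwrite('pics/w2c.png',cv2.resize(im[q[1]-80:q[1]+80,q[0]-100:q[0]+100],None,fx=3.5,fy=3.5,interpolation=cv2.INTER_CUBIC));print(q)
E
```

```text
[0.51543713 0.27223894 0.2058524 ] [0.52037026 0.26884934] 0.07886140923938405 [ 3.23404058 -5.03641783 -0.02444774]
[0.51656202 0.27253867 0.20828045] [0.52052177 0.26914172] 0.07889733840304182 [ 3.26980146 -4.06535474 -0.011566  ]
[0.51784902 0.27283817 0.21025373] [0.52012758 0.26911567] 0.08228460793804453 [ 3.64724080e+00 -2.39718119e+00 -2.03084788e-03]
[-32.44438212  10.85517399   2.41155083  93.6945355   -0.48748948
  75.40305587 148.17350376] [-1.79960908e+02  4.52665219e-02 -9.18729449e+01] [0.09547612 0.14041736 0.0317453 ]
[323 196]
```

View pics/w2c.png

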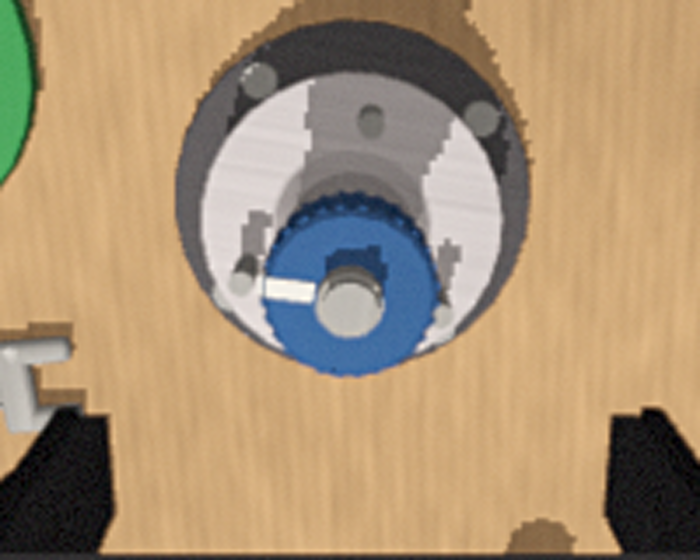

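The crop shows the nut slightly left of the finger mid-line, at about (323,196) in the full image, with the stripe pointing left. I will correct by x +3.6 mm, y -2.3 mm, descend and grip.

>>> arm_command --series "3.6 -2.3 0 0 0;0 0 30 0 0;0 0 30 0 0;0 0 30 0 0;0 0 20 0 0;0 0 8 0 0;0 0 0 0 0;0 0 0 0 0;0 0 0 0 0;0 0 0 0 0"

```text
time_s: 4.13
tool_pos: [0.5225, 0.2686, 0.0948]
tool_rot: [-179.8, 0.1, -92.0]
force: [0.9, -0.2, 0.0]
grip_width: 0.0869
grasp_force: 0.0
```

Run:
```python
from h import *
C=cam('wrist');im=cams.read_camera('wrist');cv2.imwrite('pics/w3.png',im);o=telemetry.get_obs();print(o['time_s'],o['tool_pos'],o['tool_rot'],o['qpos'],o['force'],o['wrist_torque'])
print(proj(C,[[.520,.269,.122],[.520,.269,.133]]))
```

```text
4.1833 [0.52230611 0.26850992 0.09453126] [-1.79834575e+02  1.03518850e-01 -9.19845946e+01] [-31.84180462  16.05916102   2.37807233 101.33344658  -0.74384362
  62.42734124 148.80090108] [-0.20626123  0.22319075 -0.38336617] [ 0.05941278  0.09560572 -0.02340801]
[[330.58448851 273.43327738]
 [330.87497609 285.55512743]]
```

View pics/w3.png

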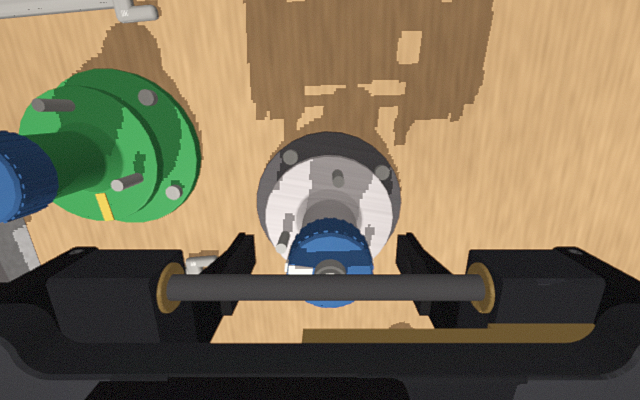

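The nut sits between the fingers at about column 330, where the mid-line is 325, so it is about 2.4 mm off in tool y. I will correct that and close.

>>> arm_command --series "0 2.4 2 0 0;0 0 0 0 0;0 0 0 0 0;0 0 0 0 255;0 0 0 0 255;0 0 0 0 255;0 0 0 0 255;0 0 0 0 255;0 0 0 0 255;0 0 0 0 255;0 0 0 0 255;0 0 0 0 255" --squeeze 25

```text
time_s: 5.18
tool_pos: [0.5201, 0.2679, 0.0907]
tool_rot: [-179.8, 0.0, -92.0]
force: [5.0, 0.5, -3.1]
grip_width: 0.0449
grasp_force: 25.0
```

Run:
```python
from h import *
o=telemetry.get_obs()
for k in('time_s','tool_pos','tool_rot','qpos','force','wrist_torque','grip_width','grasp_force'):print(k,o[k])
```

```text
time_s 5.1833
tool_pos [0.52012402 0.26789174 0.0907029 ]
tool_rot [-1.79844945e+02  3.89518700e-02 -9.20011445e+01]
qpos [-31.91233104  16.0635542    2.35725117 101.80987959  -0.68402178
  61.9887094  148.6713716 ]
force [ 5.02466507  0.50509869 -3.09241071]
wrist_torque [ 0.20386985 -0.85727239  0.03863263]
grip_width 0.04487320699881383
grasp_force 24.99643574876245
```

>>> arm_command --series "0 0 0.08 0.12 255;0 0 0.08 0.12 255;0 0 0.08 0.12 255;0 0 0.08 0.12 255;0 0 0.08 0.12 255;0 0 0.08 0.12 255;0 0 0.08 0.12 255;0 0 0.08 0.12 255;0 0 0.08 0.12 255;0 0 0.08 0.12 255;0 0 0.08 0.12 255;0 0 0.08 0.12 255;0 0 0.08 0.12 255;0 0 0.08 0.12 255;0 0 0.08 0.12 255;0 0 0 0 255;0 0 0 0 255"

```text
time_s: 6.6
tool_pos: [0.5188, 0.2698, 0.0896]
tool_rot: [179.8, 0.0, 165.1]
force: [2.4, 4.4, -3.0]
grip_width: 0.0449
grasp_force: 25.0
```

Run:
```python
from h import *
C=cam('wrist');im=cams.read_camera('wrist');cv2.imwrite('pics/w4.png',im[200:400,200:460])
cv2.imwrite('pics/w4c.png',cv2.resize(im[180:330,220:440],None,fx=3.5,fy=3.5,interpolation=cv2.INTER_CUBIC))
o=telemetry.get_obs()
for k in('time_s','tool_pos','tool_rot','qpos','force','wrist_torque','grip_width','grasp_force'):print(k,o[k])
```

```text
time_s 6.65
tool_pos [0.51875943 0.26982233 0.0895543 ]
tool_rot [1.79845341e+02 1.49719724e-02 1.65135954e+02]
qpos [-43.63137672  16.36843225  15.85628866 102.3172588   -5.12449992
  61.8837993   49.15957347]
force [ 2.44250812  3.84293382 -3.05844963]
wrist_torque [ 1.15441556 -0.6017638  -0.10468724]
grip_width 0.04484966513660224
grasp_force 24.99890106206294
```

View pics/w4c.png

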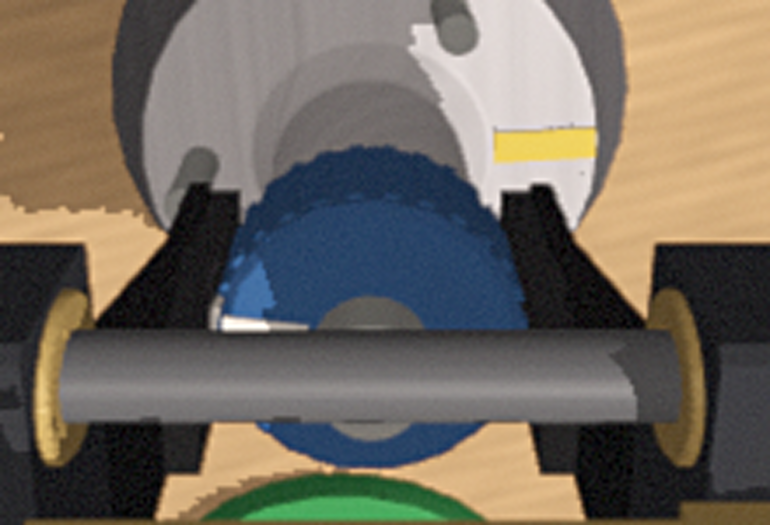

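The nut follows the fingers, with the stripe still at the left pad. I'll continue.

>>> arm_command --series "0 0 0.08 0.12 255;0 0 0.08 0.12 255;0 0 0.08 0.12 255;0 0 0.08 0.12 255;0 0 0.08 0.12 255;0 0 0.08 0.12 255;0 0 0.08 0.12 255;0 0 0.08 0.12 255;0 0 0.08 0.12 255;0 0 0.08 0.12 255;0 0 0.08 0.12 255;0 0 0.08 0.12 255;0 0 0.08 0.12 255;0 0 0.08 0.12 255;0 0 0.08 0.12 255;0 0 0.08 0.12 255;0 0 0.08 0.12 255;0 0 0.08 0.12 255;0 0 0.08 0.12 255;0 0 0 0 255"

```text
time_s: 8.32
tool_pos: [0.5215, 0.2702, 0.0882]
tool_rot: [179.9, -0.4, 34.2]
force: [9.5, 6.6, -8.6]
grip_width: 0.0454
grasp_force: 25.0
```

```bash
cat > st.py <<'E'
from h import *
o=telemetry.get_obs()
for k in('time_s','tool_pos','tool_rot','qpos','force','wrist_torque','grip_width','grasp_force'):print(k,o[k])
E
python3 st.py
```

```text
time_s 8.3167
tool_pos [0.52153113 0.27023287 0.08822131]
tool_rot [179.936102    -0.44146733  34.21850857]
qpos [-59.86796582  18.52574044  35.33500239 102.88157369 -12.02279563
  61.90665525 -76.09624102]
force [ 9.47291778  6.60862471 -8.61642023]
wrist_torque [ 1.34114678 -2.08598308 -0.08195689]
grip_width 0.045378830822984356
grasp_force 25.003031932428712
```

>>> arm_command --series "0 0 0.05 0.08 255;0 0 0.05 0.08 255;0 0 0.05 0.08 255;0 0 0.05 0.08 255;0 0 0.05 0.08 255;0 0 0.05 0.08 255;0 0 0 0 255;0 0 0 0 255;0 0 0 0 255"

```text
time_s: 9.07
tool_pos: [0.5218, 0.2696, 0.0879]
tool_rot: [-179.9, -0.4, 7.0]
force: [10.2, 5.2, -8.4]
grip_width: 0.0449
grasp_force: 25.0
```

```bash
python3 st.py;python3 - <<'E'
from h import *
C=cam('wrist');im=cams.read_camera('wrist')
cv2.imwrite('pics/w5c.png',cv2.resize(im[180:330,220:440],None,fx=3.5,fy=3.5,interpolation=cv2.INTER_CUBIC))
E
```

```text
time_s 9.0667
tool_pos [0.52175716 0.26957363 0.08792297]
tool_rot [-179.89567192   -0.42935039    6.97067755]
qpos [ -63.57523933   19.41824042   40.00675732  103.02402136  -13.9507672
   62.12970252 -101.71277524]
force [10.20079684  5.24891663 -8.3981521 ]
wrist_torque [ 1.01283162 -2.11403698 -0.12769421]
grip_width 0.04486645683679061
grasp_force 24.998567061993526
```

View pics/w5c.png

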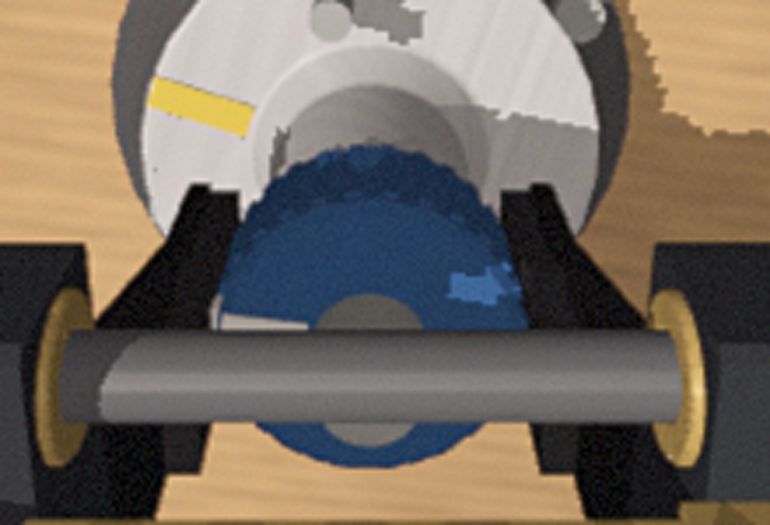

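Stripe is still by the left pad at (265,322), so there has been no slip. The yellow mark is about 16–20° further on. I'll creep to the stop.

>>> arm_command --series "0 0 0.03 0.04 255;0 0 0.03 0.04 255;0 0 0.03 0.04 255;0 0 0.03 0.04 255;0 0 0.03 0.04 255;0 0 0 0 255;0 0 0 0 255;0 0 0 0 255"

```text
time_s: 9.78
tool_pos: [0.5218, 0.2693, 0.0878]
tool_rot: [-179.8, -0.4, -4.5]
force: [10.4, 4.5, -8.2]
grip_width: 0.0445
grasp_force: 25.0
```

```bash
python3 st.py | grep -v qpos
python3 - <<'E'
from h import *
P=np.array([[383,273],[482,258.]])/6+[285,125]
# w1 pose
c=cams.calibration('wrist');H=c['hand_eye'];p=np.array([.51666,.26892,.2601]);r=R.from_euler('xyz',[-180,-.06,156.1],degrees=True).as_matrix()
C=(c['K'],p+r@H[:3,3],r@H[:3,:3])
A,B=[atz(C,q,.0455) for q in P];print('yellow',A,B,np.degrees(np.arctan2(*(B-A)[1::-1])))
A,B=[atz(C,np.array(q)/6+[285,125],.1225) for q in[(278,452),(294,513)]];print('stripe',A,B,np.degrees(np.arctan2(*(B-A)[1::-1])))
E
```

```text
time_s 9.7833
tool_pos [0.52176507 0.26925047 0.0878059 ]
tool_rot [-179.84491027   -0.39873983   -4.46117296]
   62.26803204 -112.39329437]
force [10.37005694  4.46741136 -8.16876116]
wrist_torque [ 0.89718356 -2.09338267  0.08662018]
grip_width 0.04453420805414649
grasp_force 24.997836143884342
yellow [0.5239626  0.30003995 0.0455    ] [0.52966986 0.32113218 0.0455    ] 74.85913372099483
stripe [0.52973918 0.27066314 0.1225    ] [0.54158449 0.26867692 0.1225    ] -9.518798339200547
```

>>> arm_command --series "0 0 0.03 0.04 255;0 0 0.03 0.04 255;0 0 0.02 0.04 255;0 0 0 0 255;0 0 0 0 255;0 0 0 0 255"

```text
time_s: 10.28
tool_pos: [0.5195, 0.2695, 0.0877]
tool_rot: [-179.9, -0.1, -11.2]
force: [4.8, 4.5, -2.8]
grip_width: 0.045
grasp_force: 25.0
```

```bash
python3 st.py | grep -v qpos
```

```text
time_s 10.2833
tool_pos [0.51948533 0.26951623 0.08768723]
tool_rot [-1.79877120e+02 -1.13693357e-01 -1.12225842e+01]
   62.60296683 -118.74169313]
force [ 4.7553869   4.49861152 -2.84618554]
wrist_torque [ 0.78582408 -0.77501701  0.52429915]
grip_width 0.0450431454482841
grasp_force 24.998599926475435
```

>>> arm_command --series "0 0 0 0 255;0 0 0 0 255;0 0 0 0.03 255;0 0 0 0.03 255;0 0 0 0 255;0 0 0 0 255" --squeeze 40

```text
time_s: 10.78
tool_pos: [0.5185, 0.2698, 0.0876]
tool_rot: [-179.9, -0.0, -14.6]
force: [2.0, 4.6, -1.2]
grip_width: 0.0449
grasp_force: 40.0
```

```bash
python3 st.py | grep -v qpos;python3 - <<'E'
from h import *
im=cams.read_camera('wrist')
cv2.imwrite('pics/w6.png',im)
a=cv2.resize(im[180:300,220:440],None,fx=3.5,fy=3.5,interpolation=cv2.INTER_CUBIC)
cv2.imwrite('pics/w6c.png',a)
E
```

```text
time_s 10.7833
tool_pos [0.51854266 0.26977625 0.08763513]
tool_rot [-1.79900881e+02 -3.81445189e-03 -1.46451680e+01]
   62.74476804 -121.95166913]
force [ 1.98315279  4.58860079 -1.24936739]
wrist_torque [ 0.98088659 -0.28395268  1.01954634]
grip_width 0.04489687817433199
grasp_force 39.99772894894704
```

View pics/w6c.png

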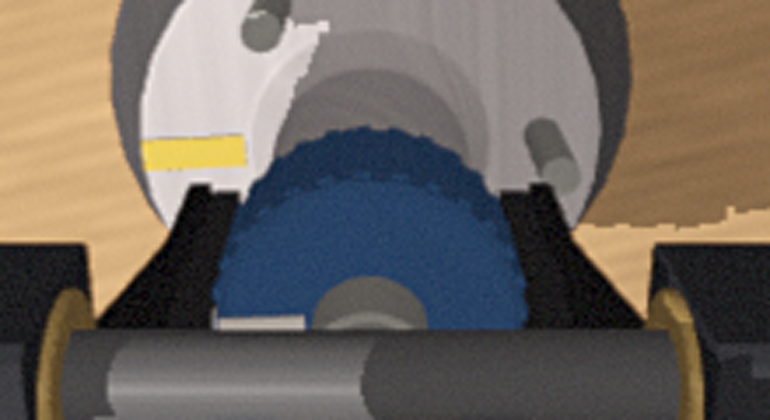

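Wrist torque has risen to 1.0 N m with slight slip, and the stripe (218–305, ~320) is now parallel to the yellow mark (145–245, ~152), so the nut is bottomed. I'll open briefly and regrip to remove the wind-up before backing off.

>>> arm_command --series "0 0 0 0 80;0 0 0 0 80;0 0 0 0 80;0 0 0 0 80;0 0 0 0 80;0 0 0 0 80;0 0 0 0 255;0 0 0 0 255;0 0 0 0 255;0 0 0 0 255;0 0 0 0 255;0 0 0 0 255;0 0 0 0 255;0 0 0 0 255" --squeeze 40

```text
time_s: 12.0
tool_pos: [0.5192, 0.2696, 0.0874]
tool_rot: [-179.9, -0.1, -15.0]
force: [3.0, 3.9, -3.3]
grip_width: 0.045
grasp_force: 40.0
```

```bash
python3 st.py | grep -v qpos;python3 - <<'E'
from h import *
cv2.imwrite('pics/w7.png',cams.read_camera('wrist'))
E
```

```text
time_s 12.0
tool_pos [0.51918524 0.26961717 0.08744525]
tool_rot [-1.79863602e+02 -6.90826272e-02 -1.49693792e+01]
   62.65604963 -122.21122929]
force [ 2.98823867  3.85967016 -3.29288246]
wrist_torque [ 0.84999091 -0.32530882 -0.03782586]
grip_width 0.0449510661441237
grasp_force 39.99681213637814
```

Torque is now about 0 and yaw is -14.97. I'll back off a quarter turn to yaw +75.03.

>>> arm_command --series "0 0 -0.08 -0.12 255;0 0 -0.08 -0.12 255;0 0 -0.08 -0.12 255;0 0 -0.08 -0.12 255;0 0 -0.08 -0.12 255;0 0 -0.08 -0.12 255;0 0 -0.08 -0.12 255;0 0 -0.08 -0.12 255;0 0 -0.08 -0.12 255;0 0 -0.08 -0.12 255;0 0 -0.08 -0.12 255;0 0 -0.08 -0.12 255;0 0 -0.05 -0.12 255;0 0 0 -0.011 255;0 0 0 0 255;0 0 0 0 255;0 0 0 0 255;0 0 0 0 255"

```text
time_s: 13.55
tool_pos: [0.52, 0.2683, 0.0884]
tool_rot: [179.8, -0.1, 74.9]
force: [4.8, 3.1, -3.9]
grip_width: 0.0445
grasp_force: 40.0
```

```bash
python3 st.py | grep -v qpos;python3 - <<'E'
from h import *
b=cams.read_camera('wrist');a=cv2.imread('pics/w7.png');cv2.imwrite('pics/w8.png',b)
cv2.imwrite('pics/cmp.png',np.vstack([cv2.resize(i[190:285,225:425],None,fx=3,fy=3,interpolation=cv2.INTER_CUBIC) for i in(a,b)]))
E
```

```text
time_s 13.55
tool_pos [0.5199886  0.26831745 0.08844219]
tool_rot [ 1.79846712e+02 -7.79853919e-02  7.49023776e+01]
  61.93699463 -37.48228677]
force [ 4.76236766  3.14834098 -3.90830473]
wrist_torque [ 0.49496196 -0.92487189  0.13650911]
grip_width 0.04453003238702973
grasp_force 40.00002480112016
```

View pics/cmp.png

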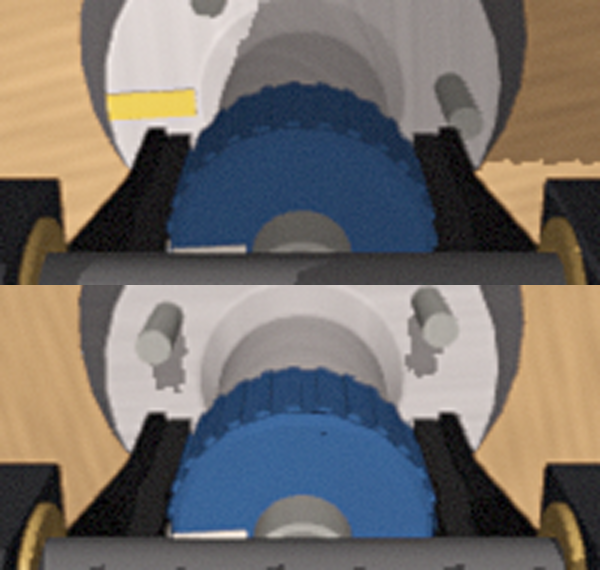

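The stripe is at the same place by the left pad before and after (about (205,250) in each half), so nothing slipped. Measured yaw change is 89.9°. Handing in with the nut still gripped.

```bash
python3 -c "
from cell import env;print(env.sign_off())"
```

```text
the job is handed in; nothing more can be done
None
```

The blue nut was screwed down to its hard stop and backed off a quarter turn (89.9° measured at the tool). It was handed in still gripped at 40 N, after one brief regrip at the bottom.

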